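# Hold a sample slide carrier flush on a tilted microscope stage

### The job

Tighten the red clamp knob (clockwise) so that the stage's carriage is locked where it stands, then pick up the slide carrier with the blue fin, tilt it to the slope of the stage, and hold it flush and centred on the sloped spring-mounted face, long side along long side, pressing gently so that the springs are clearly pushed in but not bottomed out. The program finishes while still holding it there in the gripper. Do not shift the carriage along its rail, and leave the orange carrier, bottle, dish and mouse where they are.

Things in the scene. Friction and masses are not known exactly. Their poses are not given: they have to be found in the camera images.
- stage_base: Fixed black base plate of the tilting stage, 240 (x) x 110 (y) x 16 mm, origin at the centre of its underside on the table; it also has a side arm to +y that carries a grey block (70 x 66 mm, top 45 mm above the table, centred 128 mm from the origin along +y) with the clamp knob. The carriage runs along its x on two steel rails.
- clamp_knob (a joint): Angle (rad) of the red clamp knob: 0 is loose, grows clockwise seen from above. The brake shoe starts to touch the carriage at about 0.8, it is tight from 1.1 on, and the knob has a hard stop at 1.5. It takes about 0.18 N m to turn, up to 0.25 N m when tight, and stays where it is left. It starts at 0 to 0.3.
- clamp_knob_grip (a point): Grip point on the knob's upright axis, 82 mm above the table. The knob's grip is an upright bar 42 mm along this point's x axis, 14 mm thick along its y axis, from 59 to 89 mm above the table; the point turns with the knob. The side of the carriage is about 70 mm away from it.
- carriage_mark (a point): White dot on the top of the aluminium carriage, near its robot-side edge (the carriage is 90 x 120 mm, its top 44 mm above the table, the dot 38 mm from its centre towards the robot). Unlocked, the carriage slides along the base's x with about 1 N; locked, it holds against some 8 to 20 N; it carries two upright cheeks, 120 mm apart over their outsides, their tops 82 mm above the table, with the tilting cradle between them.
- stage_face (a point): Centre of the top surface of the sloped face, a white plate 56 (x) x 92 (y) x 8 mm with a blue field and a black window at its centre; its z axis is the outward normal, its y axis the level long side. It leans towards the robot side of the base (the robot-side edge is the lower) by 0.2 to 0.5 rad and that slope does not give. Its centre is some 90 to 95 mm above the table. The face sinks along its normal on springs.
- stage_platen (a joint): How far the sloped face is pressed into its springs along its normal (m): 0 at rest, 0.010 at the hard bottom. About 2 N before it moves, then 0.8 N per mm.
- blue_carrier: Slide carrier to be used: aluminium plate 40 (x) x 76 (y) x 6 mm, flat underside, about 80 g, with an upright blue fin at the middle of its top: 26 mm along x, 14 mm thick along y, from 6 to 44 mm above the underside. Origin at the centre of the underside, z up out of the fin side. Starts lying flat on the mat. Alike if turned half round.
- blue_grip (a point): Grip point in the middle of the blue fin, 30 mm above the carrier's underside (fingertips may reach down to the plate's top at 6 mm); axes as the carrier's. Grip across y (14 mm).
- orange_carrier: The same kind of carrier with an orange fin, lying on the same mat, its centre some 80 to 100 mm from the blue one; leave it alone.
- mat: Fixed black rubber mat, 200 (x) x 110 (y) x 12 mm, on which both carriers lie; origin at the centre of its underside.
- bottle: Amber bottle, 40 mm diameter, 85 mm tall, bystander; origin at the centre of its underside.
- dish: Round glass dish with lid, 63 mm diameter, 14 mm tall, bystander; origin at the centre of its underside.
- mouse: Black and grey computer mouse, 100 x 58 x 32 mm, bystander; origin at the centre of its underside.
Mind the look-alikes: they are no part of the job. What is shaped like the blue_carrier but pink, turquoise or yellow is not meant.

How it is judged:
On the way, in this order (a step that is already met when the one before it is completed fails the run):
1. the clamp knob is tightened (past 1.1 rad) (value of joint clamp_knob above 1.1 rad), for 0.2 s.
2. the blue carrier is lifted in the gripper (height (world z) of blue_carrier above 0.05 m and contact force between blue_carrier and the fingers above 1 N and contact force between blue_carrier and stage_base below 0.1 N and value of joint clamp_knob above 1.1 rad), for 0.1 s.
At the end, for the whole second after the job is handed in: Knob past 1.1 rad; blue carrier gripped (over 2 N), still, flush on the sloped face: normals within 0.06 rad, underside within 3 mm, centred within 9 mm each way, long sides within 0.15 rad, face pressed in 1.5 to 8.5 mm with over 1.5 N (value of joint clamp_knob above 1.1 rad and angle between the z axis of blue_carrier and the z axis of stage_face, either way round below 0.06 rad and angle between the y axis of blue_carrier and the y axis of stage_face, either way round below 0.15 rad and x of blue_carrier in the frame of stage_face between -0.009 and 0.009 m and y of blue_carrier in the frame of stage_face between -0.009 and 0.009 m and z of blue_carrier in the frame of stage_face below 0.003 m and value of joint stage_platen between 0.0015 and 0.0085 m and contact force between blue_carrier and stage_base above 1.5 N and contact force between blue_carrier and the fingers above 2 N and linear speed of blue_carrier below 0.01 m/s); the arm keeps its last pose, push and grip.
It fails at once if the stage is pushed with more than 40 N (contact force between blue_carrier and stage_base above 40 N).
It fails at once if the carriage is shifted more than 10 mm along its rail (distance of carriage_mark from where it was at the start of the episode above 0.01 m).
It fails at once if a bystander is shifted by more than 20 mm (distance of any of orange_carrier, bottle, dish, mouse from where it was at the start of the episode above 0.02 m).
It also fails if it takes over 54 s, if anything falls off the work surface, if the arm or the gripper's body presses on something with over 40 N, if the wrist force passes 120 N, or if a joint passes its speed limit or range.

### The arm

A 6-joint arm with a two-finger parallel gripper is mounted at the origin on the work surface. World frame = base frame: x ahead of the robot, y to its left, z up, the work surface at z = 0. Lengths are in m, angles in rad, forces in N, time in s.
With the tool pointing down it reaches from about 0.375 to 0.9 m from the base axis. Payload 3.1 kg.
Tool frame: the origin (TCP) lies at the very end of the fingers, on their centre line; the grasp point (between the pads) lies 19 mm behind it (manip.pinch_z is the distance from the TCP to the grasp point, in m); z points along the fingers, y is the line along which they close (so a half turn about z gives the same grasp; the last joint's range is limited). The gripper opens to 85 mm and grips with 20 to 120 N. Pads are 22 mm wide; open, the fingers measure 114 mm over their backs; the gripper's body (76 mm by 85 mm) begins 54 mm behind the grasp point. The pads swing forward as they close: fully open they stand 13 mm farther back than shut.
Start: joints at [0.976, 0.527, 1.433, -0, 1.181, -0.178], TCP at [0.253, 0.571, 0.231] pointing down, gripper open.
Joint ranges: [-3.08, 3.08], [-0.75, 2.2], [0.22, 2.44], [-1.43, 4.57], [0, 2.65], [-2.85, 2.85]. Speed limits (rad/s): [2.79, 2.79, 3.14, 3.14, 3.14, 3.14].

### API

Orientations are given as a unit quaternion [x, y, z, w].
In Python, from station import manip gives the robot as it stands.
- The arm moves only by the tool servo_tool, never from a script. Its argument "commands" is one flat list of numbers, 7 for each row, row after row: the shift along the tool's x, y, z each as a share of 500 mm, from -1 to 1, then the turn, a rotation vector about the tool's x, y, z each as a share of 360 degrees, from -1 to 1, then the opening, from -1 (shut) to 1 (fully open). In form: [dx, dy, dz, rx, ry, rz, claw, dx, dy, dz, rx, ry, rz, claw, ...]. A call has 1 to 12 rows; each row shifts and turns the commanded pose from where the row before left it, along the tool's axes as they then stand; what a row does not reach is not made up. A row lasts 1/12 s, in which the tool goes at most 41.7 mm and 7.16 degrees, less where a joint would pass 70% of its speed; a pose out of reach is approached as far as the arm can. A call with a number of a shift or a turn outside -1 to 1 is refused whole. A call with a gripper value outside its range is refused whole. The fingers move at their own pace and stop on an object; "force" is the grip in N (left out, the last holds). Time passes only in rows, so rows that do not move let the fingers close. It gives the time, the measured TCP pose, the force, the opening and the grip force at its end, in the units of the state.
- manip.sense(): the state, without advancing time (a new reading comes with each control period).
- manip.snapshot(name): name is "scene" or "top" or "wrist"; returns a dict with "img" (384x512x3 uint8, red, green, blue), "mtx" (3x3 intrinsics, pixels), "world_to_cam" (4x4, takes a point from world to camera coordinates). Camera axes: x right, y up, looking along -z (the intrinsics and any distortion apply to the point x, -y, -z); pixel columns grow to the right and rows downward; lengths in m; the calibration is good to about 2 mm. The wrist camera is an equidistant fisheye: a pixel r from the principal point sees the ray r / f radians off the axis. A picture is of the moment at which its call begins. There is no depth.
- manip.sign_off(): hands the job in; it is judged then, once.
Trained networks look in a picture, given as the dict that the camera call returned (one of the last four; its "shot" number tells which), for a name from the list of things; names that differ only in an ending like _2 or _b are one class to them, and where a whole thing is asked for, a point or a joint stands for the part that bears it (a point fixed in the world has none). Each returns a list of dicts, best first, with "conf" (0 to 1); they miss things now and then, are a little off and sometimes report something else, mostly with a low value. They report only what shows in the picture. A call takes as long as a camera call. They do not tell look-alikes from the thing itself.
- manip.look_for(picture, query): "box" ([left, top, width, height] in pixels, round what is visible of it).
- manip.silhouettes(picture, query): "pixels" (384x512 bool, what is visible of it) and "box" ([left, top, width, height] in pixels, round what is visible of it).
The state is a dict: "t": time; "q": joint angles; "qd": joint speeds; "tau": joint torques, N m; "tcp_pos": TCP position; "tool_rot": TCP orientation; "force": force on the tool from outside, world axes, zero at the start; "ft_torque": the same for the moment, N m; "finger_gap": opening from 0.0 (shut) to 1.0 (fully open); "gripper_force": force on a finger pad.
Only numpy, scipy, OpenCV 4.12 (cv2) and the standard library are available. Lean on these libraries where they do the work, as an engineer would, in place of code of your own. Each camera call takes 0.05 s, during which the arm holds its last target. There are 200 camera calls.

## Working session

There is one attempt and no reset: what is moved stays moved. The work goes in short steps, Python scripts to look and compute and a tool call to move; the robot and the scene stay as the last step left them, time stands still between calls to the robot, and variables do not carry over. Pictures are saved under pics/ and viewed, at most 10 in all, crops included, and the job is handed in when it is done.

Besides the shell and the picture viewer there is one more tool, called after "Request:" as name(argument=value, ...) on one line, values as JSON. servo_tool: Moves the arm, as the interface text tells. Its arguments: {"type":"object","properties":{"commands":{"type":"array"},"force":{"type":"number"}},"required":["commands"]}

```bash
ls; mkdir -p pics; cat > h.py <<'E'
import numpy as np, cv2
from scipy.spatial.transform import Rotation as R
from station import manip
def ray(s,u,v):
    K=np.array(s["mtx"]);x=(u-K[0,2])/K[0,0];y=(v-K[1,2])/K[1,1]
    if s.get("wr"):
        r=np.hypot(x,y);k=np.tan(r)/r if r>1e-9 else 1; x,y=x*k,y*k
    T=np.array(s["world_to_cam"]);Rm=T[:3,:3];c=-Rm.T@T[:3,3]
    d=Rm.T@np.array([x,-y,-1.]);return c,d/np.linalg.norm(d)
def atz(s,u,v,z):
    c,d=ray(s,u,v);return c+d*(z-c[2])/d[2]
def proj(s,p):
    T=np.array(s["world_to_cam"]);q=T[:3,:3]@np.array(p)+T[:3,3];K=np.array(s["mtx"])
    x,y=q[0]/-q[2],-q[1]/-q[2]
    if s.get("wr"):
        r=np.hypot(x,y);k=np.arctan(r)/r;x,y=x*k,y*k
    return np.array([K[0,0]*x+K[0,2],K[1,1]*y+K[1,2]])
def snap(n,f=None):
    s=manip.snapshot(n);s["wr"]=n=="wrist"
    if f: cv2.imwrite("pics/"+f,s["img"][:,:,::-1])
    return s
E
python3 - <<'E'
from h import *
for n in ["top","scene"]:
    s=snap(n,n+".png")
    print(n,s.keys(),np.round(s["mtx"],1).tolist(),np.round(ray(s,256,192),3).tolist())
    for q in ["clamp_knob","blue_carrier","stage_face","carriage_mark","orange_carrier","mat","stage_base","bottle"]:
        print(q,[(np.round(b["box"]).tolist(),round(b["conf"],2)) for b in manip.look_for(s,q)[:4]])
a=cv2.imread("pics/top.png");b=cv2.imread("pics/scene.png")
E
```

```text
pics
top dict_keys(['img', 'mtx', 'world_to_cam', 'shot', 'wr']) [[395.3, 0.0, 257.7], [0.0, 395.3, 181.4], [0.0, 0.0, 1.0]] [[0.424, -0.054, 1.247], [0.107, 0.03, -0.994]]
clamp_knob [([170.0, 194.0, 14.0, 13.0], 0.69)]
blue_carrier [([311.0, 243.0, 22.0, 22.0], 0.88), ([270.0, 245.0, 25.0, 22.0], 0.77), ([270.0, 200.0, 22.0, 16.0], 0.68), ([356.0, 234.0, 22.0, 26.0], 0.66)]
stage_face [([199.0, 182.0, 34.0, 17.0], 0.69)]
carriage_mark [([198.0, 172.0, 40.0, 34.0], 0.59), ([314.0, 193.0, 26.0, 21.0], 0.31)]
orange_carrier [([317.0, 170.0, 26.0, 18.0], 0.66)]
mat [([310.0, 157.0, 37.0, 70.0], 0.89)]
stage_base [([163.0, 155.0, 78.0, 85.0], 0.76)]
bottle [([134.0, 240.0, 13.0, 14.0], 0.44)]
scene dict_keys(['img', 'mtx', 'world_to_cam', 'shot', 'wr']) [[465.7, 0.0, 252.8], [0.0, 465.7, 193.1], [0.0, 0.0, 1.0]] [[1.497, -0.043, 0.909], [-0.747, 0.018, -0.664]]
clamp_knob [([337.0, 178.0, 18.0, 18.0], 0.7), ([165.0, 180.0, 30.0, 24.0], 0.28)]
blue_carrier [([134.0, 160.0, 27.0, 18.0], 0.83), ([162.0, 183.0, 34.0, 20.0], 0.78), ([216.0, 186.0, 31.0, 18.0], 0.56), ([178.0, 156.0, 23.0, 19.0], 0.56)]
stage_face [([286.0, 184.0, 38.0, 10.0], 0.63)]
carriage_mark [([279.0, 183.0, 43.0, 36.0], 0.56)]
orange_carrier [([156.0, 208.0, 32.0, 14.0], 0.94)]
mat [([146.0, 182.0, 60.0, 55.0], 0.61)]
stage_base [([273.0, 177.0, 86.0, 67.0], 0.91), ([156.0, 206.0, 31.0, 18.0], 0.63), ([149.0, 182.0, 57.0, 54.0], 0.28)]
bottle [([371.0, 154.0, 15.0, 29.0], 0.85)]
```

```bash
python3 - <<'E'
from h import *
a=cv2.imread("pics/top.png")[140:290,115:395];cv2.imwrite("pics/topc.png",cv2.resize(a,(784,420),interpolation=cv2.INTER_CUBIC))
a=cv2.imread("pics/scene.png")[140:260,120:400];cv2.imwrite("pics/scenec.png",cv2.resize(a,(784,336),interpolation=cv2.INTER_CUBIC))
E
```

```text
(no output)
```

View pics/topc.png

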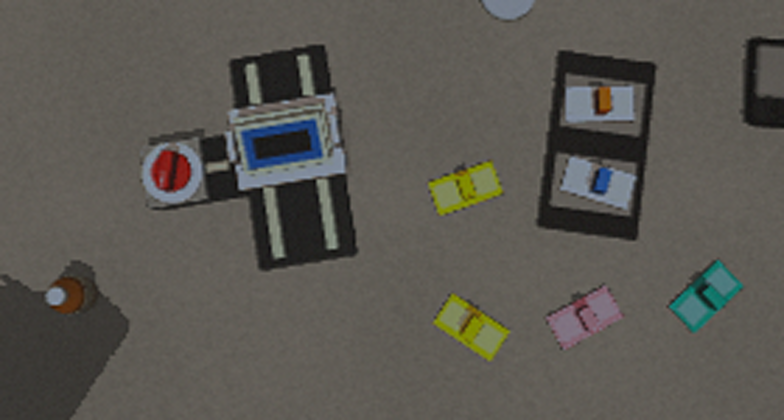

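View pics/scenec.png

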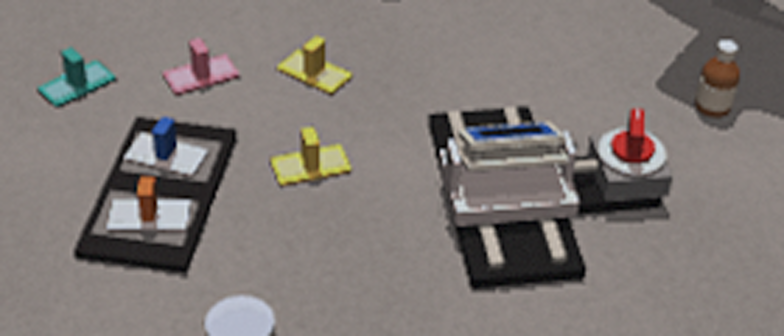

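The top view shows the stage at about px (216,191), its knob at (176,201) and the blue carrier at (329,205), on the nearer half of the mat. The orange carrier is at (330,176). The pink, yellow and turquoise ones are look-alikes off the mat. I'll compute positions next.

```bash
python3 - <<'E'
from h import *
s=snap("top");f=lambda x,y,z:np.round(atz(s,115+(x+.5)/2.8-.5,140+(y+.5)/2.8-.5,z),4).tolist()
print("knobbox",f(171,171,.075)); 
for n,p,z in [("base TL",(231,58),.016),("TR",(325,45),.016),("BL",(262,269),.016),("BR",(356,256),.016),("face",(282,143),.092),("bluefin",(601,178),.05),("plateL",(566,178),.018),("plateR",(631,190),.018),
 ("mTL",(559,51),.012),("mTR",(656,64),.012),("mBL",(539,228),.012),("mBR",(638,240),.012),("bottle",(60,297),.085)]: print(n,f(*p,z))
c=snap("scene");g=lambda x,y,z:np.round(atz(c,120+(x+.5)/2.8-.5,140+(y+.5)/2.8-.5,z),4).tolist()
print("knob",g(637,112,.089),"bluefin",g(165,122,.056))
st=manip.sense();print({k:np.round(v,3).tolist() for k,v in st.items()});print(manip.pinch_z)
E
```

```text
knobbox [0.529, 0.2228, 0.075]
base TL [0.6615, 0.1692, 0.016]
TR [0.6737, 0.062, 0.016]
BL [0.4233, 0.1347, 0.016]
BR [0.4354, 0.0303, 0.016]
face [0.5544, 0.1014, 0.092]
bluefin [0.5132, -0.2378, 0.05]
plateL [0.5164, -0.2041, 0.018]
plateR [0.5016, -0.2751, 0.018]
mTL [0.6608, -0.2027, 0.012]
mTR [0.6431, -0.3109, 0.012]
mBL [0.4621, -0.1728, 0.012]
mBR [0.4466, -0.2812, 0.012]
bottle [0.3986, 0.3363, 0.085]
knob [0.5168, 0.2289, 0.089] bluefin [0.5073, -0.2378, 0.056]
{'t': 1.0, 'q': [0.976, 0.527, 1.433, 0.0, 1.181, -0.179], 'qd': [0.001, 0.0, 0.001, 0.0, 0.0, -0.001], 'tau': [-0.0, -44.233, -17.842, -0.0, 0.001, -0.0], 'tcp_pos': [0.253, 0.571, 0.231], 'tool_rot': [0.207, 0.978, -0.0, -0.0], 'force': [0.763, 0.847, -0.702], 'ft_torque': [0.057, 0.001, 0.054], 'gripper_force': 0.0, 'finger_gap': 1.0}
0.0187
```

Request:
servo_tool(commands=[-0.065,-0.034,0,0,0,0,1,-0.065,-0.034,0,0,0,0,1,-0.065,-0.034,0,0,0,0,1,-0.065,-0.034,0,0,0,0,1,-0.065,-0.034,0,0,0,0,1,-0.065,-0.034,0,0,0,0,1,-0.065,-0.034,0,0,0,0,1,-0.065,-0.034,0,0,0,0,1,-0.065,-0.034,0,0,0,0,1,-0.065,-0.034,0,0,0,0,1,-0.065,-0.034,0,0,0,0,1,-0.065,-0.034,0,0,0,0,1], force=40)

```text
t: 2.0
tcp_pos: [0.528, 0.2255, 0.2315]
tool_rot: [0.207, 0.978, 0.0, 0.0]
force: [0.9, 0.7, 0.1]
finger_gap: 1.0
gripper_force: 0.0
```

```bash
python3 - <<'E'
from h import *
s=snap("wrist","w1.png");c,d=ray(s,s["mtx"][0][2],s["mtx"][1][2]);print(np.round(s["mtx"],1).tolist(),c,d,manip.sense()["tcp_pos"],manip.sense()["tool_rot"])
for q in ["clamp_knob","stage_face","carriage_mark"]:
    print(q,[(np.round(b["box"]).tolist(),round(b["conf"],2)) for b in manip.look_for(s,q)[:4]])
print(proj(s,[.529,.224,.089]),proj(s,[.554,.101,.092]))
E
```

```text
[[297.3, 0.0, 258.9], [0.0, 297.3, 194.7], [0.0, 0.0, 1.0]] [0.45823801 0.25637005 0.37294333] [ 0.26863275 -0.11817929 -0.95596553] [0.53371287 0.22022762 0.2317099 ] [ 0.20894401  0.97792032 -0.00117926  0.00358664]
clamp_knob [([241.0, 157.0, 41.0, 46.0], 0.83)]
stage_face [([129.0, 210.0, 84.0, 62.0], 0.96)]
carriage_mark [([129.0, 183.0, 111.0, 91.0], 0.72)]
[257.6999233  185.66324669] [164.84782226 250.35217035]
```

View pics/w1.png

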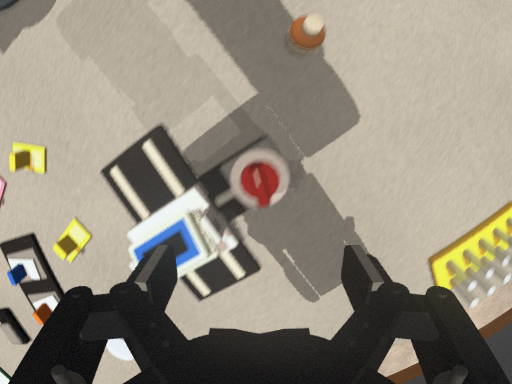

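The wrist view shows the knob at about (260,181), with the bar near vertical in the image and the stage face around (170,245). I'll segment the red bar and the face.

```bash
python3 - <<'E'
from h import *
s=snap("wrist","w2.png");print(manip.sense()["tcp_pos"])
a=s["img"][:,:,::-1][:, :]
c1=cv2.resize(a[140:220,215:305],(500,444),interpolation=cv2.INTER_CUBIC)
c2=cv2.resize(a[175:285,110:240],(300,254),interpolation=cv2.INTER_CUBIC)
o=np.zeros((444,800,3),np.uint8);o[:,:500]=c1;o[:254,500:]=c2
cv2.imwrite("pics/w2c.png",o)
E
```

```text
[0.52653972 0.22705902 0.23112794]
```

View pics/w2c.png

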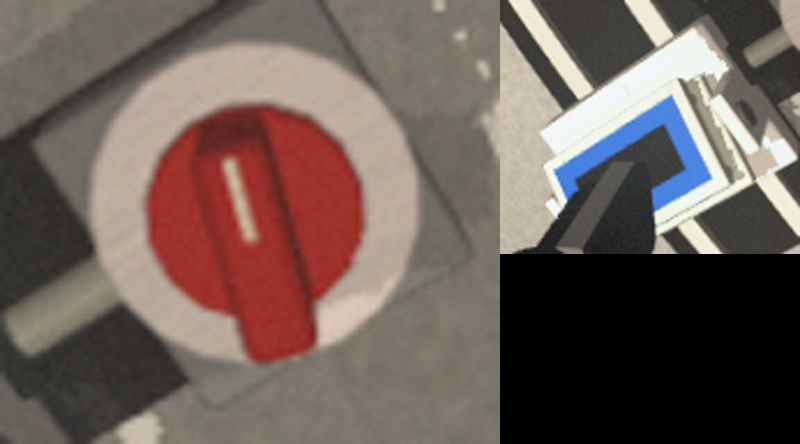

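The bar's top face runs from about crop (234,152) to (283,353).

```bash
python3 - <<'E'
from h import *
s=snap("wrist");st=manip.sense();T=R.from_quat(st["tool_rot"]);print(st["tcp_pos"])
P=lambda x,y,z:atz(s,215+(x+.5)/5.556-.5,140+(y+.5)/5.556-.5,z)
a,b=P(234,152,.089),P(283,353,.089);print(a,b,np.linalg.norm(a-b),(a+b)/2)
d=T.inv().apply(b-a);print(d, "rz",np.arctan2(d[1],d[0]), "yaw",np.arctan2(*(b-a)[1::-1]))
m=(a+b)/2; m[2]=.063; print(T.inv().apply(m-st["tcp_pos"]))
E
```

```text
[0.52609069 0.22766338 0.23116415]
[0.50961992 0.23241914 0.089     ] [0.54710815 0.22546357 0.089     ] 0.03812804054117332 [0.52836404 0.22894135 0.089     ]
[-3.70997110e-02  8.79528835e-03 -4.26557399e-05] rz 2.9088184050583035 yaw -0.18345397195410718
[-0.00174591  0.00213012  0.16816181]
```

Request:
servo_tool(commands=[-0.002,0.002,0.05,0,0,-0.0185,0.2,0,0,0.06,0,0,-0.0185,0.2,0,0,0.06,0,0,0,0.2,0,0,0.06,0,0,0,0.2,0,0,0.06,0,0,0,0.2,0,0,0.04,0,0,0,0.2,0,0,0,0,0,0,0.2,0,0,0,0,0,0,0.2,0,0,0,0,0,0,0.2])

```text
t: 3.05
tcp_pos: [0.5287, 0.2287, 0.0675]
tool_rot: [0.091, 0.996, 0.0, 0.001]
force: [0.3, 0.4, -0.1]
finger_gap: 0.599
gripper_force: 0.0
```

```bash
python3 - <<'E'
from h import *
s=snap("wrist","w3.png");st=manip.sense();print(st["tcp_pos"],st["force"],R.from_quat(st["tool_rot"]).as_matrix().round(3))
a=s["img"][:,:,::-1];cv2.imwrite("pics/w3c.png",cv2.resize(a[130:384,100:420],(800,600)))
E
```

```text
[0.52921446 0.22857281 0.06797972] [0.54809547 0.2446202  0.28738493] [[-0.983  0.182  0.003]
 [ 0.182  0.983  0.001]
 [-0.003  0.001 -1.   ]]
```

View pics/w3c.png

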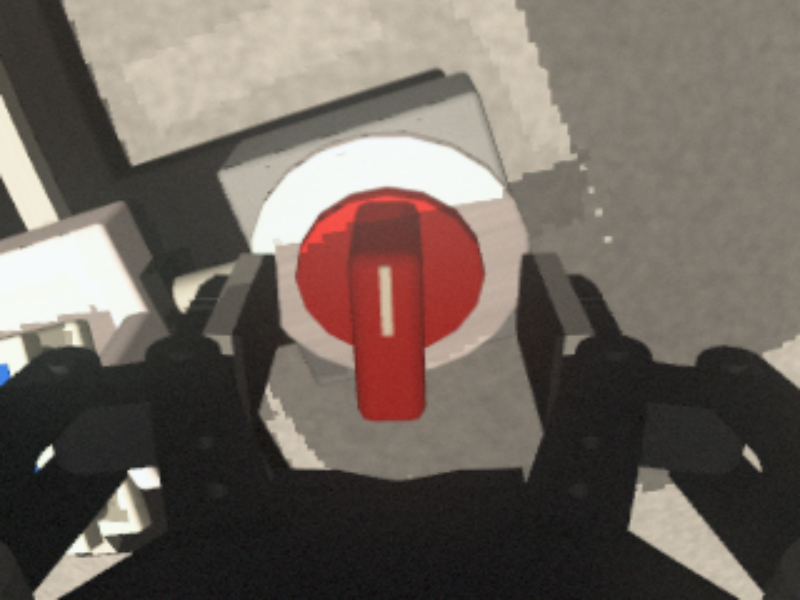

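The bar sits well between the fingers: it is at x≈388 and the finger centre at about 400. I'll close now.

Request:
servo_tool(commands=[0,-0.002,0,0,0,0,-1,0,0,0,0,0,0,-1,0,0,0,0,0,0,-1,0,0,0,0,0,0,-1,0,0,0,0,0,0,-1,0,0,0,0,0,0,-1,0,0,0,0,0,0,-1], force=70)

```text
t: 3.68
tcp_pos: [0.5288, 0.2268, 0.0677]
tool_rot: [0.092, 0.996, 0.0, 0.001]
force: [-1.1, 0.1, 5.7]
finger_gap: 0.147
gripper_force: 68.3
```

Request:
servo_tool(commands=[0,0,0,0,0,0.01,-1,0,0,0,0,0,0.0175,-1,0,0,0,0,0,0.0175,-1,0,0,0,0,0,0.0175,-1,0,0,0,0,0,0.0175,-1,0,0,0,0,0,0.0175,-1,0,0,0,0,0,0.0175,-1,0,0,0,0,0,0.0175,-1,0,0,0,0,0,0.0175,-1,0,0,0,0,0,0.0175,-1,0,0,0,0,0,0.0175,-1,0,0,0,0,0,0,-1])

```text
t: 4.68
tcp_pos: [0.5308, 0.2288, 0.0677]
tool_rot: [0.625, 0.78, 0.004, 0.001]
force: [2.0, 6.7, 1.2]
finger_gap: 0.146
gripper_force: 68.1
```

```bash
python3 - <<'E'
from h import *
st=manip.sense();print(st["tcp_pos"],st["force"],st["ft_torque"],st["finger_gap"],st["gripper_force"],R.from_quat(st["tool_rot"]).as_matrix().round(3))
m=R.from_quat(st["tool_rot"]).as_matrix();print("bar yaw",np.arctan2(-m[1,0],-m[0,0]))
E
```

```text
[0.53084227 0.22884842 0.06772089] [1.97719613 6.73471009 1.15985807] [ 1.10297242 -0.2215165  -0.04269946] 0.14621085351071503 68.06999087333679 [[-0.218  0.976  0.007]
 [ 0.976  0.218  0.004]
 [ 0.003  0.007 -1.   ]]
bar yaw -1.3512719026234143
```

Request:
servo_tool(commands=[0,0,0,0,0,0,0.2,0,0,0,0,0,0,0.2,0,0,0,0,0,0,0.2,0,0,-0.05,0,0,0,0.2,0,0,-0.08,0,0,0,0.2,0,0,-0.08,0,0,0,0.2,0,0,-0.08,0,0,0,0.2,0,0,-0.05,0,0,-0.01,0.2,0.07,0,0,0,0,-0.0175,0.2,0.05,0,0,0,0,-0.0175,0.2,0,0,0,0,0,0,0.2,0,0,0,0,0,0,0.2])

```text
t: 5.68
tcp_pos: [0.5076, 0.2836, 0.2362]
tool_rot: [0.507, 0.862, -0.001, -0.0]
force: [0.4, -0.7, -0.5]
finger_gap: 0.603
gripper_force: 0.0
```

```bash
python3 - <<'E'
from h import *
s=snap("wrist","w4.png");st=manip.sense();np.savez("v4.npz",img=s["img"],mtx=s["mtx"],T=s["world_to_cam"])
print(st["tcp_pos"],R.from_quat(st["tool_rot"]).as_matrix().round(3).tolist())
print("face",proj(s,[.554,.101,.092]),"knob",proj(s,[.529,.227,.089]))
for q in ["clamp_knob","stage_face"]:
    print(q,[(np.round(b["box"]).tolist(),round(b["conf"],2)) for b in manip.look_for(s,q)[:4]])
E
```

```text
[0.50804263 0.28288081 0.23599536] [[-0.485, 0.874, -0.001], [0.874, 0.485, -0.001], [-0.001, -0.001, -1.0]]
face [221.1212105  323.84782786] knob [251.37947527 236.9069714 ]
clamp_knob []
stage_face [([202.0, 286.0, 50.0, 46.0], 0.6)]
```

View pics/w4.png

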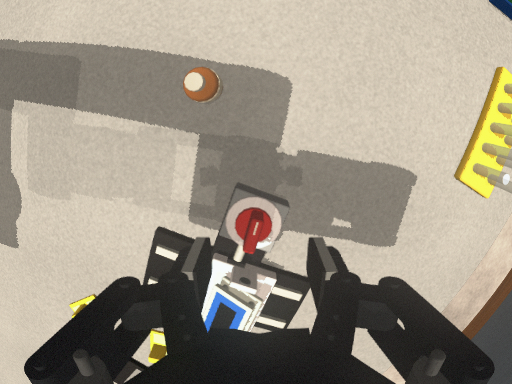

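Request:
servo_tool(commands=[-0.0725,-0.019,0,0,0,0,1,-0.0725,-0.019,0,0,0,0,1,-0.0725,-0.019,0,0,0,0,1,-0.0725,-0.019,0,0,0,0,1,-0.0725,-0.019,0,0,0,0,1,0,0,0,0,0,0,1,0,0,0,0,0,0,1,0,0,0,0,0,0,1])

```text
t: 6.5
tcp_pos: [0.5548, 0.1009, 0.2359]
tool_rot: [0.508, 0.861, -0.0, -0.001]
force: [0.4, 0.2, 0.0]
finger_gap: 1.002
gripper_force: 0.0
```

```bash
python3 - <<'E'
from h import *
s=snap("wrist","w5.png");st=manip.sense();np.savez("v5.npz",img=s["img"],mtx=s["mtx"],T=s["world_to_cam"]);print(st["tcp_pos"],st["qd"].round(3) if hasattr(st["qd"],'round') else st["qd"])
E
```

```text
[0.55456901 0.1017893  0.23596543] [ 0.026 -0.003  0.001 -0.001  0.001 -0.   ]
```

Request:
servo_tool(commands=[0,0,0,0,0,-0.019,1,0,0,0,0,0,-0.019,1,0,0,0,0,0,-0.019,1,0,0,0,0,0,-0.019,1,0,0,0,0,0,-0.019,1,0,0,0,0,0,-0.019,1,0,0,0,0,0,-0.019,1,0,0,0,0,0,-0.019,1,0,0,0,0,0,-0.019,1,0,0,0,0,0,-0.019,1,0,0,0,0,0,0,1,0,0,0,0,0,0,1])

```text
t: 7.55
tcp_pos: [0.5545, 0.103, 0.2363]
tool_rot: [-0.064, 0.998, 0.0, -0.0]
force: [-0.7, 0.4, -0.7]
finger_gap: 1.005
gripper_force: 0.0
```

```bash
python3 - <<'E'
from h import *
s=snap("wrist","w6.png");st=manip.sense();np.savez("v6.npz",img=s["img"],mtx=s["mtx"],T=s["world_to_cam"]);print(st["tcp_pos"],st["q"],R.from_quat(st["tool_rot"]).as_matrix().round(3).tolist())
# 3x crops side by side
o=np.zeros((600,800,3),np.uint8)
p=[]
for i,f in enumerate(["w5.png","w6.png"]):
    im=cv2.imread("pics/"+f); z=np.load(f"v{5+i}.npz");s=dict(mtx=z["mtx"],world_to_cam=z["T"],wr=True)
    u=proj(s,[.55,.10,.092]).round().astype(int);print(f,u)
    x0,y0=u[0]-66,u[1]-75;print(x0,y0)
    o[:450,i*400:i*400+396]=cv2.resize(im[y0:y0+150,x0:x0+132],(396,450),interpolation=cv2.INTER_CUBIC)
cv2.imwrite("pics/w56.png",o[:450])
E
```

```text
[0.55460945 0.10275059 0.23624781] [-1.49325999e-02  4.39614302e-01  1.58192707e+00  7.70756063e-05
  1.12040804e+00 -1.71440203e+00] [[-0.992, -0.128, -0.0], [-0.128, 0.992, 0.0], [0.0, 0.0, -1.0]]
w5.png [255 182]
189 107
w6.png [256 179]
190 104
```

View pics/w56.png

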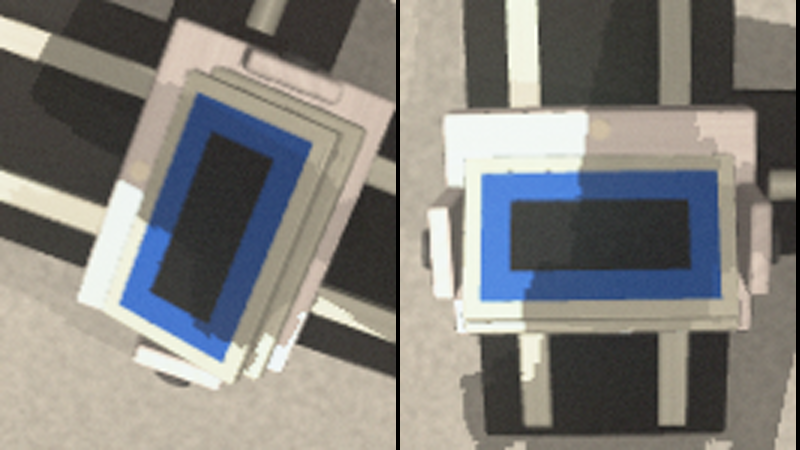

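Both views show the blue field and the window fully: w5 from the +y side, w6 from the robot side. I'll add two views with a longer baseline for the slope, then fit the blue-field corners automatically.

Request:
servo_tool(commands=[-0.075,0,0,0,0,0,1,-0.075,0,0,0,0,0,1,-0.075,0,0,0,0,0,1,-0.06,0,0,0,0,0,1,0,0,0,0,0,0,1,0,0,0,0,0,0,1,0,0,0,0,0,0,1])

```text
t: 8.18
tcp_pos: [0.6951, 0.1205, 0.2355]
tool_rot: [-0.065, 0.998, 0.0, -0.001]
force: [-0.6, 0.2, -0.2]
finger_gap: 1.0
gripper_force: 0.0
```

```bash
python3 - <<'E'
from h import *
s=snap("wrist","w7.png");np.savez("v7.npz",img=s["img"],mtx=s["mtx"],T=s["world_to_cam"])
E
```

Request:
servo_tool(commands=[0.075,0,0,0,0,0,1,0.075,0,0,0,0,0,1,0.075,0,0,0,0,0,1,0.075,0,0,0,0,0,1,0.075,0,0,0,0,0,1,0.075,0,0,0,0,0,1,0.075,0,0,0,0,0,1,0.06,0,0,0,0,0,1,0,0,0,0,0,0,1,0,0,0,0,0,0,1,0,0,0,0,0,0,1])

```text
t: 9.15
tcp_pos: [0.4067, 0.0823, 0.2371]
tool_rot: [-0.065, 0.998, -0.0, 0.001]
force: [0.5, -0.2, -0.0]
finger_gap: 0.999
gripper_force: 0.0
```

```bash
cat > fit.py <<'E'
from h import *
from scipy.optimize import least_squares
def corners(s):
    hsv=cv2.cvtColor(s["img"],cv2.COLOR_RGB2HSV)
    u=proj(s,[.552,.10,.092]).astype(int)
    m=cv2.inRange(hsv,(100,110,40),(128,255,255));w=np.zeros_like(m);cv2.circle(w,tuple(int(i) for i in u),80,255,-1);m&=w
    c=max(cv2.findContours(m,cv2.RETR_EXTERNAL,cv2.CHAIN_APPROX_NONE)[0],key=cv2.contourArea)
    h=cv2.convexHull(c);e=1
    while len(a:=cv2.approxPolyDP(h,e,True))>4: e+=.5
    a=a[:,0].astype(float);pts=c[:,0].astype(float);L=[]
    for i in range(len(a)):
        p,q=a[i],a[(i+1)%len(a)];d=(q-p)/np.linalg.norm(q-p);n=np.array([-d[1],d[0]])
        t=(pts-p)@d;o=(pts-p)@n;k=(abs(o)<2)&(t>4)&(t<np.linalg.norm(q-p)-4)
        vx,vy,x,y=cv2.fitLine(pts[k].astype(np.float32),cv2.DIST_HUBER,0,.01,.01).ravel()
        n=np.array([-vy,vx]);cen=a.mean(0);b=n@[x,y]
        b+=.5*np.sign(b-n@cen) # pixel edge
        L.append((n,b))
    return np.array([np.linalg.solve([L[i-1][0],L[i][0]],[L[i-1][1],L[i][1]]) for i in range(len(a))])
def model(p):
    x,y,z,yaw,sl,a,b=p
    Rm=R.from_euler("ZY",[yaw,-sl]).as_matrix()
    return np.array([x,y,z])+np.array([[i*a,j*b,0] for i,j in [(-1,-1),(1,-1),(1,1),(-1,1)]])@Rm.T
V=[]
for i in (5,6,7,8):
    z=np.load(f"v{i}.npz");V.append(dict(img=z["img"],mtx=z["mtx"],world_to_cam=z["T"],wr=True))
C=[]
p0=np.array([.552,.10,.092,.14,.35,.023,.041])
for s in V:
    c=corners(s);q=np.array([proj(s,k) for k in model(p0)])
    C.append(np.array([c[np.argmin(np.linalg.norm(c-k,axis=1))] for k in q]))
def fit(idx,shift=True):
    def f(p):
        r=[]
        for n,i in enumerate(idx):
            q=np.array([proj(V[i],k) for k in model(p[:7])])-C[i]
            o=p[7+2*n:9+2*n]; r+=list((q+o).ravel())+list(o/1.5)
        return r
    return least_squares(f,np.r_[p0,np.zeros(2*len(idx))],x_scale=np.r_[.01,.01,.01,.1,.1,.01,.01,np.ones(2*len(idx))])
if __name__=="__main__":
    for idx in [(0,1,2,3),(1,2,3),(0,1,3),(2,3)]:
        o=fit(idx);print(idx,o.x.round(4),"rms",np.sqrt(np.mean(o.fun**2)).round(2))
E
python3 - <<'E'
from h import *
s=snap("wrist","w8.png");np.savez("v8.npz",img=s["img"],mtx=s["mtx"],T=s["world_to_cam"]);print(manip.sense()["t"],manip.sense()["tcp_pos"])
E
python3 fit.py
```

```text
9.2 [0.40741267 0.08223509 0.23705564]
(0, 1, 2, 3) [ 0.5531  0.1011  0.0925  0.1408  0.4616  0.0214  0.0395  0.242  -0.2048
 -0.133   0.0343 -0.329  -0.1394 -0.0785 -0.0407] rms 0.31
(1, 2, 3) [ 0.553   0.101   0.0928  0.141   0.4619  0.0214  0.0394 -0.0258  0.0763
 -0.2165  0.0149  0.0098 -0.0888] rms 0.36
(0, 1, 3) [ 0.5533  0.1012  0.0922  0.1402  0.4568  0.0215  0.0395  0.0694 -0.1534
 -0.1597 -0.0427 -0.0989  0.0276] rms 0.3
(2, 3) [ 0.553   0.101   0.0927  0.145   0.4634  0.0215  0.0393 -0.2115  0.0191
  0.0089 -0.0304] rms 0.34
```

Slope 0.461, face centre (0.553, 0.101, 0.0925), yaw 0.141, and the fits agree across view subsets. On to the blue carrier.

Request:
servo_tool(commands=[-0.012,-0.066,0,0,0,0,1,-0.012,-0.066,0,0,0,0,1,-0.012,-0.066,0,0,0,0,1,-0.012,-0.066,0,0,0,0,1,-0.012,-0.066,0,0,0,0,1,-0.012,-0.066,0,0,0,0,1,-0.012,-0.066,0,0,0,0,1,-0.012,-0.066,0,0,0,0,1,-0.012,-0.066,0,0,0,0,1,-0.012,-0.066,0,0,0,0,1])

```text
t: 10.03
tcp_pos: [0.5099, -0.2396, 0.236]
tool_rot: [-0.065, 0.998, -0.0, 0.0]
force: [0.6, 1.5, -0.1]
finger_gap: 0.999
gripper_force: 0.0
```

Request:
servo_tool(commands=[0,0,0.05,0,0,0.0177,1,0,0,0,0,0,0.0177,1,0,0,0,0,0,0.0177,1,0,0,0,0,0,0,1,0,0,0,0,0,0,1])

```text
t: 10.45
tcp_pos: [0.5094, -0.2378, 0.211]
tool_rot: [0.1, 0.995, -0.0, 0.0]
force: [1.2, 0.1, 0.1]
finger_gap: 1.006
gripper_force: 0.0
```

```bash
python3 - <<'E'
from h import *
s=snap("wrist","w9.png");st=manip.sense();print(st["tcp_pos"],st["q"],R.from_quat(st["tool_rot"]).as_matrix().round(3).tolist())
hsv=cv2.cvtColor(s["img"],cv2.COLOR_RGB2HSV);u=proj(s,[.51,-.238,.05]);print("exp",u)
m=cv2.inRange(hsv,(100,110,40),(128,255,255));w=np.zeros_like(m);cv2.circle(w,tuple(int(i) for i in u),70,255,-1);m&=w
c=max(cv2.findContours(m,cv2.RETR_EXTERNAL,cv2.CHAIN_APPROX_NONE)[0],key=cv2.contourArea);print(cv2.boundingRect(c),cv2.minAreaRect(c))
x0,y0=int(u[0])-66,int(u[1])-60
cv2.imwrite("pics/w9c.png",cv2.resize(s["img"][y0:y0+100,x0:x0+132,::-1],(792,600),interpolation=cv2.INTER_CUBIC));print(x0,y0)
np.savez("v9.npz",img=s["img"],mtx=s["mtx"],T=s["world_to_cam"])
E
```

```text
[ 0.50927914 -0.23757719  0.21126842] [-6.35310565e-01  4.67356771e-01  1.61475682e+00 -1.02113808e-05
  1.05874763e+00 -2.00511437e+00] [[-0.98, 0.2, 0.001], [0.2, 0.98, -0.0], [-0.001, -0.0, -1.0]]
exp [258.32780661 180.16191191]
(250, 165, 15, 29) ((257.0538635253906, 179.06924438476562), (12.279438018798828, 28.900089263916016), 7.125016689300537)
192 120
```

View pics/w9c.png

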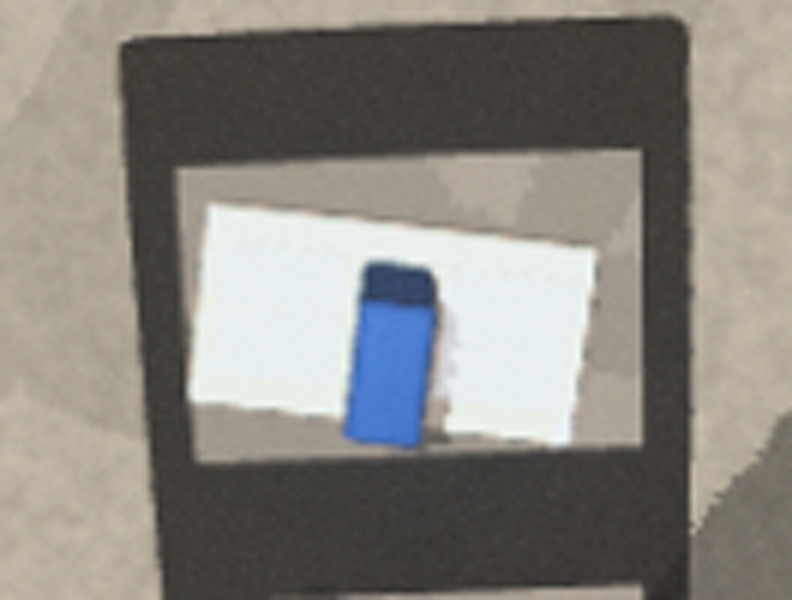

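The blue fin is at crop (391,373) and the plate corners are clear; the carrier is turned about 7° against the tool.

```bash
python3 - <<'E'
from h import *
z=np.load("v9.npz");s=dict(mtx=z["mtx"],world_to_cam=z["T"],wr=True);st=manip.sense();T=R.from_quat(st["tool_rot"])
P=lambda x,y,zz:atz(s,192+(x+.5)/6-.5,120+(y+.5)/6-.5,zz)
f=[P(*p,.056) for p in [(362,300),(436,305),(422,447),(345,440)]];pl=[P(*p,.018) for p in [(208,203),(596,248),(571,444),(188,400)]]
for q in (f,pl):
    l=(q[0]+q[3])/2-(q[1]+q[2])/2;n=(q[3]+q[2]-q[0]-q[1])/2
    print("centre",np.mean(q,0).round(4),"len y",np.linalg.norm(l).round(4),"x",np.linalg.norm(n).round(4),"yaw",np.arctan2(-l[0],l[1]).round(4),np.arctan2(n[1],n[0]).round(4))
m=T.as_matrix();print("tool yaw",np.arctan2(-m[1,0],-m[0,0]))
c=(np.mean(f,0)+np.mean(pl,0))/2;c[2]=.030;print(T.inv().apply(c-st["tcp_pos"]))
E
```

```text
centre [ 0.51   -0.2396  0.056 ] len y 0.013 x 0.0252 yaw 2.8592 -0.3077
centre [ 0.51   -0.2399  0.018 ] len y 0.075 x 0.0392 yaw 2.8232 -0.3127
tool yaw -0.20098741367147968
[-0.00102552 -0.00193687  0.18126976]
```

Request:
servo_tool(commands=[-0.002,-0.004,0.04,0,0,0.0175,0.3,0,0,0.06,0,0,0,0.3,0,0,0.06,0,0,0,0.3,0,0,0.06,0,0,0,0.3,0,0,0.06,0,0,0,0.3,0,0,0.054,0,0,0,0.3,0,0,0.04,0,0,0,0.3,0,0,0,0,0,0,0.3,0,0,0,0,0,0,0.3])

```text
t: 11.25
tcp_pos: [0.5091, -0.2391, 0.0237]
tool_rot: [0.155, 0.988, 0.0, -0.001]
force: [0.1, 0.5, -0.0]
finger_gap: 0.648
gripper_force: 0.0
```

Request:
servo_tool(commands=[0,0,0,0,0,0,-1,0,0,0,0,0,0,-1,0,0,0,0,0,0,-1,0,0,0,0,0,0,-1,0,0,0,0,0,0,-1,0,0,0,0,0,0,-1,0,0,0,0,0,0,-1,0,0,0,0,0,0,-1], force=60)

```text
t: 11.92
tcp_pos: [0.5102, -0.2401, 0.0261]
tool_rot: [0.156, 0.988, -0.001, 0.002]
force: [-0.8, 1.2, 7.3]
finger_gap: 0.15
gripper_force: 59.6
```

```bash
python3 - <<'E'
from h import *
st=manip.sense();print(st["tcp_pos"],st["force"],st["ft_torque"],st["finger_gap"],st["gripper_force"]);m=R.from_quat(st["tool_rot"]).as_matrix();print("yaw",np.arctan2(-m[1,0],-m[0,0]),m.round(3).tolist())
E
```

```text
[ 0.51018928 -0.24010948  0.02605786] [-0.77584157  1.19564217  7.34565624] [ 0.05252325 -0.0102675   0.02699808] 0.1497961170559698 59.56352233886719
yaw -0.3136939928883556 [[-0.951, 0.309, 0.003], [0.309, 0.951, -0.002], [-0.003, -0.001, -1.0]]
```

Request:
servo_tool(commands=[0,0,-0.02,0,0,0,-1,0,0,-0.06,0,0,0,-1,0,0,-0.07,0,0,0,-1,0,0,-0.07,0,0,0,-1,0,0,-0.07,0,0,0,-1,0,0,-0.07,0,0,0,-1,0,0,-0.07,0,0,0,-1,0,0,0,0,0,0,-1,0,0,0,0,0,0,-1])

```text
t: 12.67
tcp_pos: [0.51, -0.2399, 0.2424]
tool_rot: [0.156, 0.988, -0.001, 0.003]
force: [-0.6, 0.2, -1.4]
finger_gap: 0.154
gripper_force: 58.5
```

Request:
servo_tool(commands=[0.0217,0.0634,0,0,0,0,-1,0.0217,0.0634,0,0,0,0,-1,0.0217,0.0634,0,0,0,0,-1,0.0217,0.0634,0,0,0,0,-1,0.0217,0.0634,0,0,0,0,-1,0.0217,0.0634,0,0,0,0,-1,0.0217,0.0634,0,0,0,0,-1,0.0217,0.0634,0,0,0,0,-1,0.0217,0.0634,0,0,0,0,-1,0.0217,0.0634,0,0,0,0,-1])

```text
t: 13.5
tcp_pos: [0.5017, 0.0973, 0.2377]
tool_rot: [0.156, 0.988, -0.0, -0.002]
force: [0.7, 0.5, 0.3]
finger_gap: 0.153
gripper_force: 58.6
```

Request:
servo_tool(commands=[0,0,0,0,0,-0.0181,-1,0,0,0,0,0,-0.0181,-1,0,0,0,0,0,-0.0181,-1,0,0,0,0,0,-0.0181,-1,0,0,0,0,-0.0184,0,-1,0,0,0,0,-0.0184,0,-1,0,0,0,0,-0.0184,0,-1,0,0,0,0,-0.0184,0,-1,0,0,0,0,0,0,-1,0,0,0,0,0,0,-1])

```text
t: 14.33
tcp_pos: [0.5007, 0.0958, 0.2373]
tool_rot: [-0.068, 0.972, 0.017, 0.225]
force: [0.2, 0.2, 0.5]
finger_gap: 0.15
gripper_force: 58.7
```

```bash
cat > chk.py <<'E'
from h import *
st=manip.sense();m=R.from_quat(st["tool_rot"]);Rf=R.from_euler("ZY",[.141,-.461])
F=np.array([.553,.101,.0925])
print("t",st["t"],"tcp",st["tcp_pos"],"F",st["force"],"gap",st["finger_gap"],st["gripper_force"])
print("tcp in face frame",Rf.inv().apply(st["tcp_pos"]-F).round(4))
tgt=Rf*R.from_euler("y",180,degrees=True)
print("rotvec left (tool, turns)",((m.inv()*tgt).as_rotvec()/2/np.pi).round(4), "tool shift to face centre /0.5",(m.inv().apply(F-st["tcp_pos"])/.5).round(4), "force in face",Rf.inv().apply(st["force"]).round(2))
E
python3 chk.py; python3 - <<'E'
from h import *
s=snap("wrist","w10.png");cv2.imwrite("pics/w10b.png",s["img"][:,:,::-1])
E
```

```text
t 14.3333 tcp [0.50071779 0.09584556 0.2373201 ] F [0.16230575 0.24477603 0.45151948] gap 0.14958109331282776 58.74727249145508
tcp in face frame [0.0174 0.0022 0.1531]
rotvec left (tool, turns) [ 0.0003 -0.001  -0.0002] tool shift to face centre /0.5 [ 0.0328 -0.005   0.3063] force in face [0.38 0.22 0.32]
```

View pics/w10b.png

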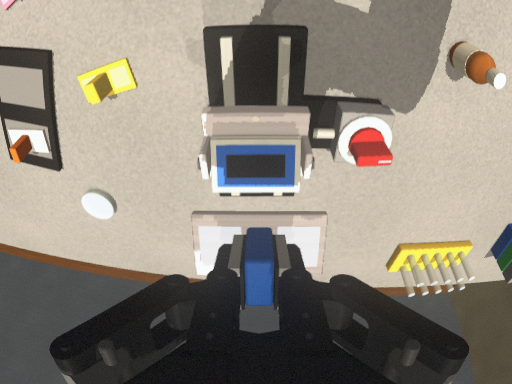

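The carrier hangs square to the face, with its plate edge at row 212 (x 192–327), and the knob is turned about a quarter. I'll approach and check the plate's pitch in the grip against its projection.

Request:
servo_tool(commands=[0.0164,-0.003,0.03,0,-0.001,0,-1,0.0164,-0.002,0.05,0,0,0,-1,0,0,0.06,0,0,0,-1,0,0,0.05,0,0,0,-1,0,0,0.03,0,0,0,-1,0,0,0,0,0,0,-1,0,0,0,0,0,0,-1,0,0,0,0,0,0,-1])

```text
t: 15.05
tcp_pos: [0.54, 0.0984, 0.1343]
tool_rot: [-0.069, 0.97, 0.017, 0.232]
force: [-0.2, 0.7, -0.8]
finger_gap: 0.152
gripper_force: 58.8
```

```bash
python3 chk.py; python3 - <<'E'
from h import *
s=snap("wrist","w11.png");st=manip.sense();m=R.from_quat(st["tool_rot"])
for x,y,z in [(.02,-.038,.0081),(.02,.038,.0081),(.02,-.038,.0141),(.02,.038,.0141),(-.02,.038,.0081),(-.02,-.038,.0081)]:
    p=st["tcp_pos"]+m.apply([x,y,z]);u=proj(s,p);print((x,y,z),u.round(1))
g=s["img"].mean(2)
a=cv2.imread("pics/w11.png")[100:300,150:360];a=cv2.resize(a,(630,600),interpolation=cv2.INTER_CUBIC)
for x,y,z in [(.02,-.038,.0081),(.02,.038,.0081),(.02,-.038,.0141),(.02,.038,.0141),(-.02,.038,.0081),(-.02,-.038,.0081)]:
    u=(proj(s,st["tcp_pos"]+m.apply([x,y,z]))-[150,100]+.5)*3;cv2.circle(a,tuple(int(i) for i in u),3,(0,0,255),1)
cv2.imwrite("pics/w11c.png",a)
E
```

```text
t 15.05 tcp [0.54001051 0.09843215 0.13434694] F [-0.15619861  0.65539739 -0.79224054] gap 0.1515089406204403 58.75585198402405
tcp in face frame [ 0.0068 -0.0007  0.0434]
rotvec left (tool, turns) [0.0001 0.0014 0.0001] tool shift to face centre /0.5 [0.0143 0.0014 0.0866] force in face [-0.41  0.67 -0.68]
(0.02, -0.038, 0.0081) [187.9 212.8]
(0.02, 0.038, 0.0081) [326.7 212.9]
(0.02, -0.038, 0.0141) [190.2 209.1]
(0.02, 0.038, 0.0141) [324.4 209.2]
(-0.02, 0.038, 0.0081) [320.7 275.1]
(-0.02, -0.038, 0.0081) [194. 275.]
```

View pics/w11c.png

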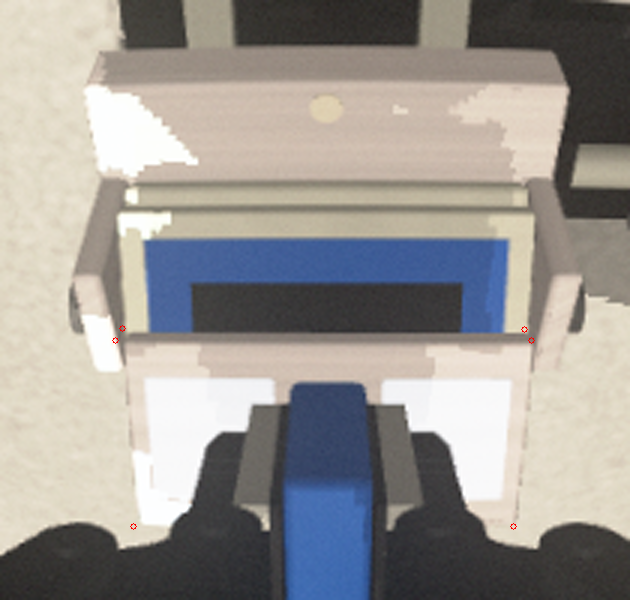

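The plate nearly matches the prediction, but its edges converge slightly differently. I'll measure the side edges to sub-pixel and fit the plate pitch in the grip.

```bash
python3 - <<'E'
from h import *
from scipy.optimize import least_squares
s=snap("wrist");st=manip.sense();m=R.from_quat(st["tool_rot"])
ims=np.mean([snap("wrist")["img"].astype(float) for _ in range(4)],0)
im=cv2.cvtColor(ims.astype(np.float32),cv2.COLOR_RGB2GRAY)
gx=cv2.GaussianBlur(cv2.Sobel(im,cv2.CV_32F,1,0),(1,5),0);gy=cv2.Sobel(im,cv2.CV_32F,0,1)
def sub(a): 
    k=int(np.argmax(a)); 
    if 0<k<len(a)-1: return k+.5*(a[k-1]-a[k+1])/(a[k-1]-2*a[k]+a[k+1])
    return k
E=[]
for side,y in ((-1,-.038),(1,.038)):
    for x in np.arange(-.016,.0175,.002):
        u=proj(s,st["tcp_pos"]+m.apply([x,y,.0081]));v=int(round(u[1]));c=int(round(u[0]))
        a=abs(gx[v,c-7:c+8]);E.append((side,u[1]*0+v,c-7+sub(a),a.max(),u[0]))
for e in E: print(e[0],e[1],round(e[2],1),int(e[3]),round(e[4],1))
for y in (-.033,-.025,.025,.033):
    u=proj(s,st["tcp_pos"]+m.apply([.02,y,.0081]));c=int(round(u[0]));v=int(round(u[1]))
    print("front",y,u.round(1),gy[v-8:v+9,c].round().astype(int).tolist())
E
```

```text
-1 269.0 195.8 128 193.5
-1 266.0 195.1 129 193.1
-1 263.0 194.8 147 192.8
-1 260.0 194.9 194 192.5
-1 257.0 194.7 158 192.2
-1 254.0 194.0 139 191.9
-1 251.0 193.7 137 191.5
-1 248.0 194.0 141 191.2
-1 245.0 194.0 122 190.9
-1 242.0 192.1 98 190.6
-1 239.0 194.0 68 190.3
-1 236.0 193.2 48 190.0
-1 233.0 193.0 132 189.7
-1 229.0 193.0 114 189.4
-1 226.0 193.0 68 189.1
-1 223.0 190.1 111 188.8
-1 219.0 189.9 349 188.5
1 269.0 321.0 134 321.3
1 266.0 323.0 110 321.6
1 263.0 317.0 84 321.9
1 261.0 321.9 120 322.2
1 258.0 321.9 107 322.5
1 255.0 322.2 90 322.8
1 252.0 317.9 85 323.1
1 248.0 323.2 102 323.4
1 245.0 318.5 102 323.7
1 242.0 318.7 99 324.1
1 239.0 319.0 86 324.4
1 236.0 324.8 96 324.6
1 233.0 324.9 95 324.9
1 229.0 325.0 102 325.2
1 226.0 325.2 61 325.5
1 223.0 325.9 189 325.8
1 220.0 326.0 263 326.1
front -0.033 [196.8 212.7] [1, 2, -2, -4, -95, -348, -242, 42, 147, 209, 118, 91, 106, 46, -5, -22, -5]
front -0.025 [211.2 212.9] [0, 3, 0, 0, 20, 100, 99, 35, 176, 324, 189, 27, 11, 17, -2, -22, -4]
front 0.025 [303.4 212.9] [1, 13, 17, 5, 7, 195, 203, 13, 128, 299, 230, 65, 34, 36, 6, -6, -11]
front 0.033 [317.8 212.8] [38, 11, 36, 46, 9, -253, -244, 12, 104, 210, 201, 168, 80, 9, 9, -4, -12]
```

The pitch in the grip is about zero, and the offsets are under 1 mm. I'll correct the lateral offset and come close.

Request:
servo_tool(commands=[0.0137,0.0014,0,0,0.0007,0,-1,0,0,0.02,0,0,0,-1,0,0,0.02,0,0,0,-1,0,0,0.005,0,0,0,-1,0,0,0,0,0,0,-1,0,0,0,0,0,0,-1,0,0,0,0,0,0,-1,0,0,0,0,0,0,-1])

```text
t: 16.02
tcp_pos: [0.5425, 0.0994, 0.111]
tool_rot: [-0.069, 0.971, 0.016, 0.23]
force: [1.2, -0.2, -1.4]
finger_gap: 0.151
gripper_force: 58.8
```

```bash
python3 chk.py
```

```text
t 16.0167 tcp [0.54249826 0.09939186 0.11104433] F [ 1.22788349 -0.2034332  -1.4072742 ] gap 0.15134546021054196 58.75563204288483
tcp in face frame [-0.0013 -0.0001  0.0213]
rotvec left (tool, turns) [0.     0.0006 0.0001] tool shift to face centre /0.5 [-0.0024  0.0002  0.0427] force in face [ 0.44 -0.37 -1.79]
```

Request:
servo_tool(commands=[0,0,0.008,0,0,0,-1,0,0,0,0,0,0,-1,0,0,0,0,0,0,-1,0,0,0,0,0,0,-1])

```text
t: 16.35
tcp_pos: [0.5442, 0.0996, 0.1072]
tool_rot: [-0.069, 0.971, 0.016, 0.23]
force: [0.2, 0.2, 0.1]
finger_gap: 0.155
gripper_force: 58.8
```

Request:
servo_tool(commands=[0,0,0.005,0,0,0,-1,0,0,0,0,0,0,-1,0,0,0,0,0,0,-1,0,0,0,0,0,0,-1])

```text
t: 16.68
tcp_pos: [0.5456, 0.0999, 0.1051]
tool_rot: [-0.069, 0.971, 0.016, 0.229]
force: [0.9, -1.1, -0.6]
finger_gap: 0.151
gripper_force: 58.8
```

```bash
python3 chk.py
```

```text
t 16.6833 tcp [0.54561839 0.09992448 0.10510476] F [ 0.90169319 -1.09649267 -0.63120875] gap 0.15146554801825807 58.75546753406525
tcp in face frame [-0.0011 -0.      0.0146]
rotvec left (tool, turns) [-0.      0.0004  0.    ] tool shift to face centre /0.5 [-0.0021  0.0001  0.0292] force in face [ 0.38 -1.21 -0.89]
```

Contact should come about now. I'll go in 1.5–2 mm steps.

Request:
servo_tool(commands=[-0.002,0,0.004,0,0.0004,0,-1,0,0,0,0,0,0,-1,0,0,0,0,0,0,-1,0,0,0,0,0,0,-1])

```text
t: 17.02
tcp_pos: [0.5472, 0.1002, 0.1039]
tool_rot: [-0.069, 0.971, 0.016, 0.228]
force: [-0.9, -0.0, 1.3]
finger_gap: 0.152
gripper_force: 59.1
```

Request:
servo_tool(commands=[0,0,0.004,0,0,0,-1,0,0,0,0,0,0,-1,0,0,0,0,0,0,-1,0,0,0,0,0,0,-1])

```text
t: 17.35
tcp_pos: [0.548, 0.1004, 0.1021]
tool_rot: [-0.069, 0.971, 0.016, 0.228]
force: [-3.4, 0.1, 1.3]
finger_gap: 0.151
gripper_force: 59.2
```

```bash
python3 chk.py; python3 -c "
from h import *
print(manip.sense()['ft_torque'])"
```

```text
t 17.35 tcp [0.54803544 0.10035075 0.10210393] F [-3.44340496  0.10916683  1.29516329] gap 0.1514328478523847 59.249648451805115
tcp in face frame [-0.0002  0.0001  0.0108]
rotvec left (tool, turns) [ 0. -0.  0.] tool shift to face centre /0.5 [-0.0004 -0.0001  0.0217] force in face [-2.46  0.59  2.67]
[0.01550754 0.31611895 0.05184253]
```

Request:
servo_tool(commands=[0,0,0.004,0,0,0,-1,0,0,0,0,0,0,-1,0,0,0,0,0,0,-1,0,0,0,0,0,0,-1])

```text
t: 17.68
tcp_pos: [0.549, 0.1005, 0.1003]
tool_rot: [-0.069, 0.971, 0.016, 0.228]
force: [-3.7, -1.3, 3.6]
finger_gap: 0.154
gripper_force: 59.5
```

```bash
cat > avg.py <<'E'
from h import *
Rf=R.from_euler("ZY",[.141,-.461]);F=np.array([.553,.101,.0925]);a=[]
for _ in range(8):
    manip.snapshot("wrist");st=manip.sense();a.append(np.r_[Rf.inv().apply(st["force"]),Rf.inv().apply(st["ft_torque"]),1000*Rf.inv().apply(st["tcp_pos"]-F)])
print(np.mean(a,0).round(2),np.std(a,0).round(2))
E
python3 avg.py
```

```text
[-2.15 -0.3   4.27 -0.    0.52 -0.   -0.13  0.05  8.78] [0.62 0.66 0.19 0.02 0.04 0.05 0.02 0.01 0.02]
```

Normal force is about 5 N, so roughly 4–5 mm of sink. I'll relieve the lateral drag slightly to see whether the pressure is centred.

Request:
servo_tool(commands=[0.0015,0,0,0,0,0,-1,0,0,0,0,0,0,-1,0,0,0,0,0,0,-1])

```text
t: 18.33
tcp_pos: [0.549, 0.1005, 0.1004]
tool_rot: [-0.069, 0.971, 0.016, 0.228]
force: [-3.3, -1.3, 3.1]
finger_gap: 0.153
gripper_force: 59.5
```

```bash
python3 avg.py
```

```text
[-1.25  0.2   4.16  0.03  0.39 -0.01 -0.15  0.05  8.9 ] [0.59 0.3  0.25 0.02 0.02 0.03 0.02 0.01 0.01]
```

The torque hints at pressure on the robot-side edge, so I'll rock the pitch in small steps and watch where it changes over.

Request:
servo_tool(commands=[0,0,0,0,0.005,0,-1,0,0,0,0,0,0,-1,0,0,0,0,0,0,-1])

```text
t: 18.98
tcp_pos: [0.5494, 0.1012, 0.1006]
tool_rot: [-0.069, 0.972, 0.017, 0.222]
force: [-3.5, -2.5, 4.3]
finger_gap: 0.154
gripper_force: 59.5
```

```bash
python3 avg.py
```

```text
[-1.75 -2.64  4.84 -0.52  0.4  -0.02  0.48  0.75  8.82] [0.56 0.22 0.53 0.07 0.05 0.03 0.01 0.04 0.01]
```

Request:
servo_tool(commands=[0,0,0,0,0.005,0,-1,0,0,0,0,0,0,-1,0,0,0,0,0,0,-1])

```text
t: 19.63
tcp_pos: [0.5498, 0.1026, 0.1008]
tool_rot: [-0.07, 0.974, 0.018, 0.214]
force: [-2.7, -2.2, 4.6]
finger_gap: 0.154
gripper_force: 59.6
```

```bash
python3 avg.py
```

```text
[ 0.23 -1.83  5.31 -0.48  0.09 -0.01  1.03  2.08  8.77] [0.44 0.41 0.32 0.04 0.06 0.04 0.03 0.01 0.01]
```

Request:
servo_tool(commands=[0,0,0,0,-0.01,0,-1,0,0,0,0,0,0,-1,0,0,0,0,0,0,-1])

```text
t: 20.28
tcp_pos: [0.5519, 0.1055, 0.1045]
tool_rot: [-0.07, 0.972, 0.02, 0.225]
force: [-1.0, 0.2, 3.1]
finger_gap: 0.154
gripper_force: 59.3
```

```bash
python3 avg.py
```

```text
[-0.18  1.74  3.28  0.16  0.14  0.06  4.97  4.59 10.93] [0.7  0.92 0.73 0.11 0.02 0.03 0.02 0.02 0.03]
```

Request:
servo_tool(commands=[0,0,0,0,-0.005,0,-1,0,0,0,0,0,0,-1,0,0,0,0,0,0,-1])

```text
t: 20.93
tcp_pos: [0.5549, 0.1062, 0.1086]
tool_rot: [-0.07, 0.969, 0.019, 0.236]
force: [1.1, -0.3, -0.6]
finger_gap: 0.15
gripper_force: 58.7
```

```bash
python3 avg.py
```

```text
[-3.100e-01 -3.000e-01 -8.500e-01 -1.000e-02  3.000e-01  1.000e-02
  9.730e+00  4.900e+00  1.328e+01] [0.67 0.37 0.56 0.02 0.03 0.02 0.04 0.06 0.08]
```

```bash
python3 chk.py; python3 -c "
from h import *
st=manip.sense();print(np.round(st['q'],3),np.round(st['qd'],3))"
```

```text
t 21.3333 tcp [0.55502494 0.10633117 0.10882195] F [-0.12774599 -0.76823916 -0.22652008] gap 0.1564225611594096 58.72638165950775
tcp in face frame [0.0097 0.005  0.0134]
rotvec left (tool, turns) [0.0009 0.0029 0.    ] tool shift to face centre /0.5 [ 0.0199 -0.0101  0.0264] force in face [-0.31 -0.74 -0.1 ]
[-0.061  0.572  2.05   1.098  0.111 -2.847] [0.    0.    0.001 0.004 0.001 0.   ]
```

The wrist is near its singularity and q6 has reached its limit (-2.85), which caused the drift. The free-air torque baseline is about 0.30, so the earlier contact was in fact centred. The grasp is alike when turned half round, so I'll back off and turn the tool 180° to free q6.

Request:
servo_tool(commands=[0,0,-0.03,0,0,0,-1,0,0,-0.05,0,0,0,-1,0,0,-0.05,0,0,0,-1,0,0,-0.02,0,0,0.005,-1,0,0,0,0,0,0.0198,-1,0,0,0,0,0,0.0198,-1,0,0,0,0,0,0.0198,-1,0,0,0,0,0,0.0198,-1,0,0,0,0,0,0.0198,-1,0,0,0,0,0,0.0198,-1,0,0,0,0,0,0.0198,-1,0,0,0,0,0,0.0198,-1])

```text
t: 22.33
tcp_pos: [0.5229, 0.1017, 0.1716]
tool_rot: [0.418, 0.877, 0.134, 0.196]
force: [-0.2, 0.1, -0.6]
finger_gap: 0.156
gripper_force: 58.7
```

Request:
servo_tool(commands=[0,0,0,0,0,0.0198,-1,0,0,0,0,0,0.0198,-1,0,0,0,0,0,0.0198,-1,0,0,0,0,0,0.0198,-1,0,0,0,0,0,0.0198,-1,0,0,0,0,0,0.0198,-1,0,0,0,0,0,0.0198,-1,0,0,0,0,0,0.0198,-1,0,0,0,0,0,0.0198,-1,0,0,0,0,0,0.0198,-1,0,0,0,0,0,0.0198,-1,0,0,0,0,0,0.0198,-1])

```text
t: 23.33
tcp_pos: [0.5229, 0.1018, 0.1716]
tool_rot: [0.902, 0.36, 0.232, 0.053]
force: [-1.4, -0.4, -1.4]
finger_gap: 0.155
gripper_force: 58.7
```

Request:
servo_tool(commands=[0,0,0,0,0,0.0198,-1,0,0,0,0,0,0.0198,-1,0,0,0,0,0,0.0198,-1,0,0,0,0,0,0.0198,-1,0,0,0,0,0,0.0198,-1,0,0,0,0,0,0,-1,0,0,0,0,0,0,-1])

```text
t: 23.92
tcp_pos: [0.5229, 0.1018, 0.1716]
tool_rot: [0.969, 0.071, 0.237, -0.02]
force: [-0.1, 1.4, -1.0]
finger_gap: 0.155
gripper_force: 58.7
```

```bash
sed -i 's/tgt=Rf.*/tgt=Rf*R.from_euler("y",180,degrees=True)*R.from_euler("z",180,degrees=True)/; s/^print("t",/print("q",np.round(st["q"],3),"t",/' chk.py; python3 chk.py
```

```text
q [-0.08   0.405  2.081  0.526  0.216  0.856] t 23.9167 tcp [0.52291765 0.10175642 0.17155542] F [-0.0739451   1.42821459 -1.04667371] gap 0.15539544857720455 58.706088066101074
tcp in face frame [0.0086 0.005  0.084 ]
rotvec left (tool, turns) [-0.0011 -0.003   0.0005] tool shift to face centre /0.5 [-0.0203  0.0111  0.1676] force in face [-0.35  1.42 -0.99]
```

Request:
servo_tool(commands=[-0.009,0.005,0,-0.0011,-0.003,0.0005,-1,-0.0082,0.005,0.02,0,0,0,-1,0,0,0.03,0,0,0,-1,0,0,0.028,0,0,0,-1,0,0,0,0,0,0,-1,0,0,0,0,0,0,-1,0,0,0,0,0,0,-1])

```text
t: 24.5
tcp_pos: [0.5331, 0.0982, 0.133]
tool_rot: [0.971, 0.068, 0.228, -0.016]
force: [0.1, 0.4, -0.9]
finger_gap: 0.152
gripper_force: 58.7
```

```bash
python3 chk.py; python3 avg.py; python3 - <<'E'
from h import *
s=snap("wrist","w12.png");st=manip.sense();m=R.from_quat(st["tool_rot"]);im=cv2.cvtColor(s["img"].astype(np.float32),cv2.COLOR_RGB2GRAY);gy=cv2.Sobel(im,cv2.CV_32F,0,1)
for y in (-.033,-.025,.025,.033):
    u=proj(s,st["tcp_pos"]+m.apply([.02,y,.0081]));c=int(round(u[0]));v=int(round(u[1]))
    print("front",y,u.round(1),gy[v-8:v+9,c].round().astype(int).tolist())
E
```

```text
q [-0.079  0.499  2.077  0.707  0.15   0.675] t 24.5 tcp [0.53310826 0.09820469 0.13297833] F [ 0.13838279  0.40020392 -0.90686936] gap 0.15157582528639077 58.7101686000824
tcp in face frame [0.     0.     0.0452]
rotvec left (tool, turns) [-0.      0.     -0.0003] tool shift to face centre /0.5 [-0.      0.0001  0.0904] force in face [-0.23  0.38 -0.9 ]
[-5.20e-01 -1.40e-01 -5.20e-01 -0.00e+00  2.80e-01 -0.00e+00  3.60e-01
 -2.00e-02  4.54e+01] [0.39 0.57 0.63 0.03 0.03 0.02 0.07 0.03 0.11]
front -0.033 [199.5 207.6] [21, -11, 0, 22, 13, -5, -6, 17, 15, 1, -156, -136, 58, 189, 133, -29, 5]
front -0.025 [214.  207.7] [-2, -2, -2, -5, 4, 1, -2, 4, 3, -4, 191, 227, 44, 189, 155, -26, -16]
front 0.025 [306.4 207.7] [-14, -2, -3, 1, 13, 0, -6, 2, -8, -2, 153, 230, 58, 129, 191, 20, -4]
front 0.033 [320.9 207.7] [1, 4, 9, 2, -1, 0, -2, 0, 1, -3, -253, -330, -22, 283, 274, -38, -209]
```

The carrier has not moved in the grip. Pressing in now.

Request:
servo_tool(commands=[0,0,0.02,0,0,0,-1,0,0,0.02,0,0,0,-1,0,0,0.012,0,0,0,-1,0,0,0,0,0,0,-1,0,0,0,0,0,0,-1,0,0,0,0,0,0,-1])

```text
t: 25.45
tcp_pos: [0.5447, 0.0998, 0.1096]
tool_rot: [0.971, 0.067, 0.228, -0.017]
force: [-1.2, -0.2, -0.1]
finger_gap: 0.155
gripper_force: 58.7
```

```bash
python3 chk.py
```

```text
q [-0.073  0.56   2.064  0.969  0.115  0.417] t 25.45 tcp [0.54467834 0.09977767 0.10964004] F [-1.20719942 -0.24026747 -0.14759956] gap 0.1554555662349496 58.70943009853363
tcp in face frame [ 0.0001 -0.      0.0191]
rotvec left (tool, turns) [-0.     -0.     -0.0006] tool shift to face centre /0.5 [-0.0002 -0.0001  0.0382] force in face [-1.17 -0.07  0.41]
```

Request:
servo_tool(commands=[0,0,0.005,0,0,-0.0006,-1,0,0,0.005,0,0,0,-1,0,0,0.004,0,0,0,-1,0,0,0.003,0,0,0,-1,0,0,0,0,0,0,-1,0,0,0,0,0,0,-1,0,0,0,0,0,0,-1])

```text
t: 26.03
tcp_pos: [0.5486, 0.1003, 0.1023]
tool_rot: [0.971, 0.069, 0.228, -0.016]
force: [-1.1, -0.8, 1.9]
finger_gap: 0.151
gripper_force: 59.3
```

```bash
python3 chk.py; python3 avg.py
```

```text
q [-0.071  0.58   2.059  1.081  0.106  0.302] t 26.0333 tcp [0.54857754 0.10030848 0.10230076] F [-1.10833771 -0.77538962  1.93815226] gap 0.15054577749563336 59.265321493148804
tcp in face frame [ 0.0004 -0.0001  0.0108]
rotvec left (tool, turns) [ 0.     -0.0001  0.    ] tool shift to face centre /0.5 [-0.0007 -0.0001  0.0215] force in face [-0.22 -0.61  2.27]
[ 2.900e-01 -3.600e-01  2.900e+00  6.000e-02  1.100e-01 -1.000e-02
  3.600e-01 -7.000e-02  1.055e+01] [0.62 0.5  0.59 0.04 0.03 0.03 0.01 0.01 0.1 ]
```

Request:
servo_tool(commands=[0.0006,0,0.003,0,0,0,-1,0,0,0.002,0,0,0,-1,0,0,0,0,0,0,-1,0,0,0,0,0,0,-1,0,0,0,0,0,0,-1])

```text
t: 26.85
tcp_pos: [0.5499, 0.1005, 0.0997]
tool_rot: [0.971, 0.069, 0.228, -0.016]
force: [-2.6, 0.3, 5.1]
finger_gap: 0.151
gripper_force: 59.6
```

```bash
python3 chk.py; python3 avg.py
```

```text
q [-0.07   0.586  2.057  1.109  0.104  0.275] t 26.85 tcp [0.54987512 0.10048383 0.09974386] F [-2.57195158  0.33637987  5.06637146] gap 0.15145264839283937 59.60927903652191
tcp in face frame [ 0.0004 -0.0001  0.0079]
rotvec left (tool, turns) [ 0. -0.  0.] tool shift to face centre /0.5 [-0.0008 -0.0001  0.0158] force in face [0.02 0.69 5.65]
[ 0.04 -0.41  5.51  0.02  0.1  -0.    0.41 -0.07  7.91] [0.36 0.3  0.41 0.03 0.04 0.03 0.01 0.02 0.01]
```

The force is good at about 6 N (roughly 5 mm of sink), but it sits slightly towards the upper edge. I'll rock the pitch in small steps, now that the joints are free.

Request:
servo_tool(commands=[0,0,0,0,0.003,0,-1,0,0,0,0,0,0,-1,0,0,0,0,0,0,-1])

```text
t: 27.5
tcp_pos: [0.5499, 0.1006, 0.0997]
tool_rot: [0.97, 0.068, 0.233, -0.017]
force: [-1.6, -0.7, 4.8]
finger_gap: 0.152
gripper_force: 59.6
```

```bash
python3 chk.py|tail -1; python3 avg.py
```

```text
rotvec left (tool, turns) [-0.0001 -0.0016 -0.0001] tool shift to face centre /0.5 [-0.0009  0.0001  0.0156] force in face [ 0.62 -0.48  5.07]
[-0.65 -2.43  5.27 -0.38  0.43  0.03  0.41  0.1   7.82] [0.36 0.47 0.46 0.06 0.04 0.02 0.01 0.02 0.01]
```

Request:
servo_tool(commands=[0,0,0,0,0.003,0,-1,0,0,0,0,0,0,-1,0,0,0,0,0,0,-1])

```text
t: 28.15
tcp_pos: [0.5499, 0.1012, 0.0997]
tool_rot: [0.969, 0.069, 0.237, -0.018]
force: [-2.4, -3.6, 4.3]
finger_gap: 0.156
gripper_force: 59.6
```

```bash
python3 chk.py|tail -1; python3 avg.py
```

```text
rotvec left (tool, turns) [-0.0004 -0.0031 -0.0001] tool shift to face centre /0.5 [-0.0013  0.0013  0.0156] force in face [-0.69 -3.21  5.09]
[-0.94 -3.3   5.67 -0.6   0.44  0.04  0.52  0.67  7.82] [0.45 0.57 0.3  0.06 0.04 0.01 0.02 0.01 0.01]
```

The torque flipped sign within 0.01 rad of the estimated slope, so the pose was flush. I'll go back to that midpoint and re-centre y.

Request:
servo_tool(commands=[0,0.0012,0,-0.0004,-0.0024,0,-1,0,0,0,0,0,0,-1,0,0,0,0,0,0,-1,0,0,0,0,0,0,-1])

```text
t: 28.88
tcp_pos: [0.5499, 0.1016, 0.0998]
tool_rot: [0.97, 0.069, 0.233, -0.018]
force: [-2.2, -2.7, 5.1]
finger_gap: 0.155
gripper_force: 59.6
```

```bash
python3 chk.py; python3 avg.py
```

```text
q [-0.071  0.588  2.064  1.295  0.103  0.088] t 28.8833 tcp [0.54994979 0.10157786 0.09975833] F [-2.20751471 -2.74760487  5.11392921] gap 0.15502970605723443 59.58627998828888
tcp in face frame [0.0006 0.001  0.0078]
rotvec left (tool, turns) [-0.0005 -0.0017  0.    ] tool shift to face centre /0.5 [-0.0014  0.002   0.0156] force in face [-0.03 -2.41  5.72]
[-0.04 -1.66  5.51 -0.33  0.32  0.1   0.59  0.99  7.81] [0.51 0.4  0.37 0.04 0.03 0.03 0.02 0.02 0.01]
```

Contact is about 6 N (roughly 5 mm of sink), centred within 1 mm and aligned within 0.012 rad. Handing in.

```bash
python3 -c "
from station import manip
print(manip.sign_off())"
```

```text
the job is handed in; nothing more can be done
None
```

The job is handed in, though sign-off returned no verdict. By my measurements, the knob is turned to about 1.4 rad and the gripper holds the blue carrier flush on the sloped face, centred within about 1 mm and pressed in about 5 mm with roughly 6 N.

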